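# Back the sample indexer up by one notch

## Robot

A 6-joint arm with a two-finger parallel gripper is mounted at the origin on the work surface; the furniture and walls round the work are solid. World frame = base frame: x ahead of the robot, y to its left, z up, the work surface at z = 0. Lengths are in m, angles in rad, forces in N, time in s.
With the tool pointing down it reaches from about 0.35 to 0.975 m from the base axis. Payload 4.9 kg.
Tool frame: the origin (TCP) lies at the very end of the fingers, on their centre line; the grasp point (between the pads) lies 19 mm behind it (pinch_z is the distance from the TCP to the grasp point, in m); z points along the fingers, y is the line along which they close (so a half turn about z gives the same grasp; the last joint's range is limited). The gripper opens to 85 mm and grips with 20 to 120 N. Pads are 22 mm wide; open, the fingers measure 114 mm over their backs; the gripper's body (76 mm by 85 mm) begins 54 mm behind the grasp point. The pads swing forward as they close: fully open they stand 13 mm farther back than shut.
Start: joints at [1.137, 0.053, 1.613, -0, 1.476, -0.119], TCP at [0.194, 0.594, 0.231] pointing down, gripper open.
Joint ranges: [-3.01, 3.01], [-1.01, 2.22], [0.06, 2.58], [-1.02, 4.17], [0.09, 2.62], [-3.14, 3.14]. Speed limits (rad/s): [2.57, 2.57, 3.14, 3.14, 3.14, 3.14].

## Interface

Orientations are given as a unit quaternion [w, x, y, z].
In Python, from plant import * gives the robot as it stands. The module is installed in compiled form; this text tells all that it offers.
- The arm moves only by the tool play_rows, never from a script. Its arguments are lists of equal length, an entry for each row: "linear": the shift along the world's x, y, z in m, a list of three; "turn": the turn about the world's z in degrees. A call has 1 to 8 rows; each row shifts and turns the commanded pose from where the row before left it; what a row does not reach is not made up. A row lasts 1/8 s, in which the tool goes at most 62.5 mm and 10.7 degrees, less where a joint would pass 70% of its speed; a pose out of reach is approached as far as the arm can. A call is refused whole if a number of a shift passes 0.0625 or a number of a turn 10.7, either way. A call with a gripper value outside its range is refused whole. "hand" is the finger opening in m, from 0 to 0.0854, set as the call begins (left out, the last holds). The fingers move at their own pace and stop on an object; the grip force is fixed at half the most. Time passes only in rows, so rows that do not move let the fingers close. It gives the time, the measured TCP pose, the force, the opening and the grip force at its end, in the units of the state.
- state(): the state, without advancing time (a new reading comes with each control period).
- grab_frame(name): name is "side" or "top" or "wrist"; returns the picture (400x640x3 uint8, red, green, blue); there is no depth.
- camera_info(name): a dict with "camera_matrix" (3x3 intrinsics, pixels), "origin" and "attitude" of the camera in the world; the wrist camera has in their place "mount" (4x4, takes a point from camera to tool coordinates, whose origin is the TCP and whose axes are the flange's). Camera axes: x right, y down, z forward; pixel columns grow to the right and rows downward; lengths in m; the calibration is good to about 2 mm. A picture is of the moment at which its call begins: read the wrist's pose just before it. camera_info takes no time and is no camera call.
- job_done(): hands the job in; it is judged then, once.
Trained networks look in the newest picture that a camera, given by its name, has taken for a name from the list of things; names that differ only in an ending like _2 or _b are one class to them, and where a whole thing is asked for, a point or a joint stands for the part that bears it (a point fixed in the world has none). Each returns a list of dicts, best first, with "p" (0 to 1); they miss things now and then, are a little off and sometimes report something else, mostly with a low value. They report only what shows in the picture. A call takes as long as a camera call.
- trace(camera, thing): "region" (400x640 bool, what is visible of it) and "location" ([column, row] in pixels, amid what is visible of it).
The state is a dict: "time": time; "joint_pos": joint angles; "joint_vel": joint speeds; "joint_efforts": joint torques, N m; "tool_pos": TCP position; "tool_rot": TCP orientation; "contact_force": force on the tool from outside, world axes, zero at the start; "ft_torque": the same for the moment, N m; "gripper_width": opening from 0.0 (shut) to 1.0 (fully open); "grasp_force": force on a finger pad.
Only numpy, scipy, OpenCV 4.12 (cv2) and the standard library are available. Lean on these libraries where they do the work, as an engineer would, in place of code of your own. Each camera call takes 0.05 s, during which the arm holds its last target. There are 200 camera calls.

## Task

The ratchet wheel of the sample indexer has been fed one notch too far. With a fingertip flip the red pawl up and over by its thumb lever so that it stays back, push the wheel clockwise (seen from above) by one notch by one of its black pegs, then tip the pawl back down so that its nose sits fully in the notch. Only push, gently and without pinching anything, and leave the things standing about where they are.

Things in the scene. Friction and masses are not known exactly. Their poses are not given: they have to be found in the camera images.
- indexer: Sample indexer, fixed to the table: round grey base, flat aluminium ratchet wheel (148 mm diameter, top face 30 mm above the table) with 8 brass saw teeth on the rim, 55 to 74 mm from the axis, tops 44 mm above the table, and a red pawl beside it on the frame's -y side. Origin: on the wheel's vertical axis at table height, z up. The base under the pawl reaches to y = -145 mm, 14 mm high.
- wheel (a joint): Wheel angle, rad: within 0.05 of 0 at the start, growing counter-clockwise seen from above. A notch is 0.785 (45 degrees); one notch back is -0.785. The pawl, when down, blocks clockwise turning (0.08 play either side of the notch centre) and rides up the ramps in counter-clockwise turning. Friction 0.06 N m (1.5 N at a peg): the wheel stays where it is left.
- pawl (a joint): Pawl angle, rad: 0 = nose fully down in a notch (start), 1.48 = swung up and back against its stop. Held by its weight alone: below about 0.75 it falls into the notch, above it falls back on the stop. Less than 1 N moves it.
- pawl_pivot (a point): Middle of the pawl's pivot shaft, fixed at (0, -108, 56) mm in the indexer's frame, the shaft parallel to the indexer's x. Two grey cheeks hold it: x from -15 to +16 mm, 22 mm long along y, tops 62 mm above the table.
- thumb_tip (a point): Middle of the black roll (11 mm thick, 28 mm long) at the tip of the red thumb lever, a plate 26 mm wide, 5 mm thick at x = +41 mm of the indexer, reaching 48 mm from the shaft. At the start it stands up, leaning 20 degrees to the wheel, tip 101 mm above the table; pushing it away from the wheel (indexer's -y) lifts the pawl. With the pawl back it lies outward, 25 degrees above level.
- pawl_end (a point): Free end of the red pawl arm (10 mm wide, 9 mm thick, at the indexer's x = 0), 52 mm from the shaft. At the start the arm is level and points to the wheel, its top 60 mm above the table, with a steel nose 24 mm down into the notch. With the pawl back the arm stands upright, its end 108 mm above the table; pushing it towards the wheel tips the pawl down again.
- peg_0 (a point): Centre of the top of black wheel peg 0: 9 mm diameter, 44 mm from the wheel axis, top 60 mm above the table, 30 mm over the wheel face; turns with the wheel. The four pegs are 90 degrees apart; at wheel angle 0 this one is 45 degrees counter-clockwise from the indexer's x. Between pegs the face is flat but for a hub of 26 mm diameter, 7 mm high.
- peg_1 (a point): Centre of the top of black wheel peg 1: 9 mm diameter, 44 mm from the wheel axis, top 60 mm above the table, 30 mm over the wheel face; turns with the wheel. The four pegs are 90 degrees apart; at wheel angle 0 this one is 135 degrees counter-clockwise from the indexer's x. Between pegs the face is flat but for a hub of 26 mm diameter, 7 mm high.
- peg_2 (a point): Centre of the top of black wheel peg 2: 9 mm diameter, 44 mm from the wheel axis, top 60 mm above the table, 30 mm over the wheel face; turns with the wheel. The four pegs are 90 degrees apart; at wheel angle 0 this one is 225 degrees counter-clockwise from the indexer's x. Between pegs the face is flat but for a hub of 26 mm diameter, 7 mm high.
- peg_3 (a point): Centre of the top of black wheel peg 3: 9 mm diameter, 44 mm from the wheel axis, top 60 mm above the table, 30 mm over the wheel face; turns with the wheel. The four pegs are 90 degrees apart; at wheel angle 0 this one is 315 degrees counter-clockwise from the indexer's x. Between pegs the face is flat but for a hub of 26 mm diameter, 7 mm high.
- cap_jar: Bystander: small white jar with a black and yellow lid, 43 mm diameter, 34 mm high; origin at the centre of its underside.
- splitter_cube: Bystander: black optics cube, 36 mm; origin at the centre of its underside.
- solvent_bottle: Bystander: white dropper bottle with red tip, 45 mm diameter, 118 mm high; origin at the centre of its underside.
- bnc_adapter: Bystander: black adapter block with red plugs, 20 x 56 x 20 mm; origin at the middle of its underside.
- tape_roll: Bystander: roll of yellow tape lying flat, 72 mm diameter, 19 mm high; origin at the centre of its underside.

How it is judged:
On the way, in this order (a step that is already met when the one before it is completed fails the run):
1. the pawl is flipped up and lies back, with the wheel still in its first notch (value of joint pawl above 1.2 rad and value of joint wheel between -0.15 and 0.15 rad), for 0.2 s.
2. with the pawl up, the wheel is pushed back clockwise by one notch (value of joint pawl above 1.2 rad and value of joint wheel between -0.915 and -0.655 rad), for 0.2 s.
At the end, for the whole second after the job is handed in: The pawl is down in the notch (within 0.06 rad of fully home), the wheel is at rest one notch clockwise of where it began (-0.785 rad, within 0.13), and the five loose bystanders are within 15 mm of where they stood (value of joint pawl below 0.06 rad and value of joint wheel between -0.915 and -0.655 rad and velocity of joint wheel between -0.05 and 0.05 rad/s and distance of each of cap_jar, splitter_cube, solvent_bottle, bnc_adapter, tape_roll from where it was at the start of the episode below 0.015 m); the robot touches nothing.
It fails at once if a bystander is moved by more than 15 mm or lifted (distance of any of cap_jar, splitter_cube, solvent_bottle, bnc_adapter, tape_roll from where it was at the start of the episode above 0.015 m).
It fails at once if the indexer is pinched or forced: the robot presses on it with more than 30 N (contact force between any of the fingers, the arm and indexer above 30 N).
It also fails if it takes over 64 s, if anything falls off the work surface, if the arm or the gripper's body presses on something with over 40 N, if the wrist force passes 120 N, or if a joint passes its speed limit or range.

## Working session

There is one attempt and no reset: what is moved stays moved. The work goes in short steps, Python scripts to look and compute and a tool call to move; the robot and the scene stay as the last step left them, time stands still between calls to the robot, and variables do not carry over. Pictures are saved under pics/ and viewed, at most 10 in all, crops included, and the job is handed in when it is done.

Besides the shell and the picture viewer there is one more tool, called after "Call:" as name(argument=value, ...) on one line, values as JSON. play_rows: Moves the arm, as the interface text tells. Its arguments: {"type":"object","properties":{"linear":{"type":"array","items":{"type":"array","items":{"type":"number"}}},"turn":{"type":"array","items":{"type":"number"}},"hand":{"type":"number"}},"required":["linear","turn"]}

```bash
mkdir -p pics
python3 - <<'E'
from plant import *
import cv2,numpy as np
s=state();print(s['time'],s['tool_pos'],s['tool_rot'])
for c in ['top','side']:
    f=grab_frame(c);cv2.imwrite(f'pics/{c}0.png',f[:,:,::-1]);i=camera_info(c);print(c,i)
    for t in ['indexer','wheel','pawl','thumb_tip','pawl_end','peg_0','solvent_bottle','cap_jar','splitter_cube','bnc_adapter','tape_roll']:
        print(t,[(np.round(d['p'],2),np.round(d['location'])) for d in trace(c,t)][:5])
print(camera_info('wrist'))
E
```

```text
0.0 [0.19325074 0.59371659 0.23004794] [-2.91308493e-04  1.56759381e-01  9.87636286e-01 -9.89483511e-04]
top {'camera_matrix': array([[517.82877661,   0.        , 325.76732429],
       [  0.        , 517.82877661, 203.8186834 ],
       [  0.        ,   0.        ,   1.        ]]), 'origin': array([ 0.16510898, -0.01204335,  1.49412725]), 'attitude': array([-0.07441181,  0.71171632, -0.69502754,  0.0697099 ])}
indexer [(np.float64(0.63), array([371., 208.]))]
wheel [(np.float64(0.81), array([359., 207.])), (np.float64(0.48), array([397., 209.]))]
pawl [(np.float64(0.77), array([396., 203.]))]
thumb_tip [(np.float64(0.53), array([395., 209.]))]
pawl_end [(np.float64(0.49), array([400., 200.]))]
peg_0 [(np.float64(0.74), array([362., 206.]))]
solvent_bottle [(np.float64(0.62), array([197., 186.])), (np.float64(0.43), array([424., 218.]))]
cap_jar [(np.float64(0.5), array([326., 198.]))]
splitter_cube [(np.float64(0.47), array([427., 216.]))]
bnc_adapter []
tape_roll [(np.float64(0.74), array([454., 206.]))]
side {'camera_matrix': array([[512.22039161,   0.        , 313.23160454],
      
[... 657 characters left out ...]
27., 241.]))]
splitter_cube [(np.float64(0.61), array([343., 272.])), (np.float64(0.5), array([318., 208.]))]
bnc_adapter []
tape_roll [(np.float64(0.69), array([375., 292.]))]
{'camera_matrix': array([[348.82337376,   0.        , 317.55186198],
       [  0.        , 348.82337376, 198.11857887],
       [  0.        ,   0.        ,   1.        ]]), 'mount': array([[-1.21254724e-03, -9.53931518e-01, -3.00021981e-01,
         7.59243216e-02],
       [ 9.99998580e-01, -1.50778346e-03,  7.52533673e-04,
         3.34860990e-04],
       [-1.17023377e-03, -3.00020642e-01,  9.53931992e-01,
        -1.42202324e-01],
       [ 0.00000000e+00,  0.00000000e+00,  0.00000000e+00,
         1.00000000e+00]])}
```

Run:
```python
import cv2,numpy as np
a=cv2.imread('pics/top0.png')[130:290,300:500];b=cv2.imread('pics/side0.png')[150:320,250:450]
cv2.imwrite('pics/a1.png',cv2.resize(a,None,fx=3.7,fy=3.7,interpolation=2))
cv2.imwrite('pics/b1.png',cv2.resize(b,None,fx=3.5,fy=3.5,interpolation=2))
```

```text
(no output)
```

View pics/a1.png

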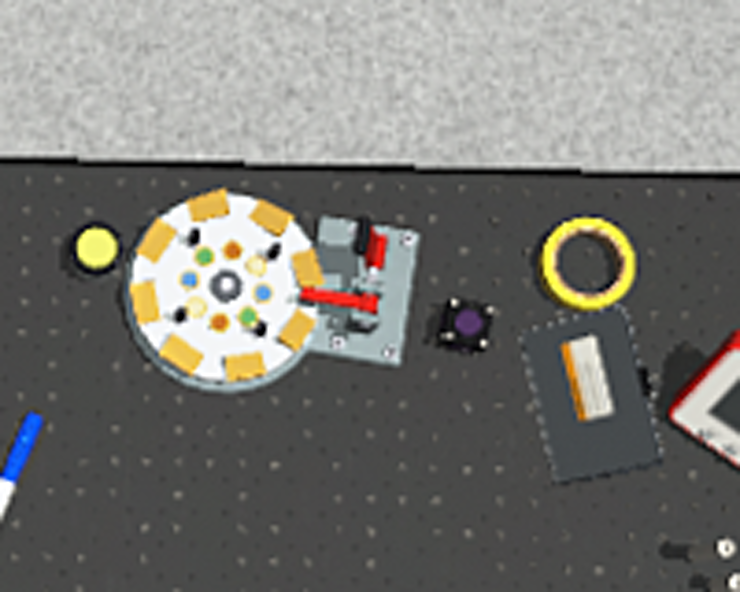

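View pics/b1.png

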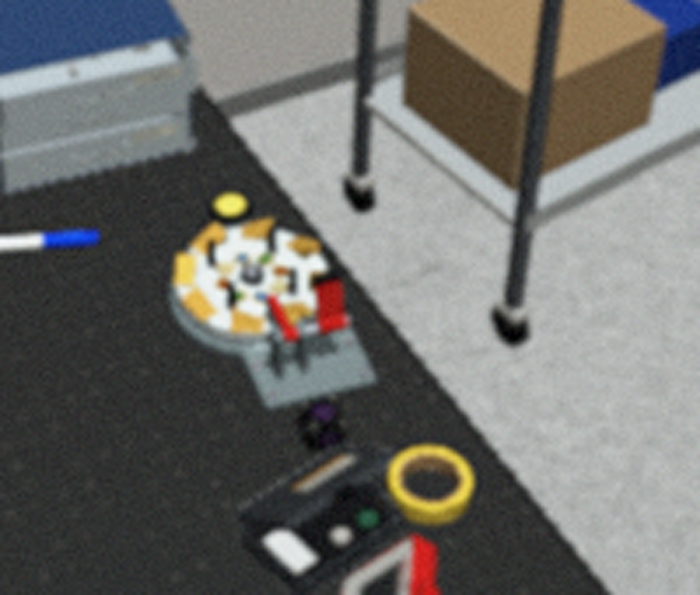

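```bash
cat > h.py <<'E'
from plant import *
import cv2,numpy as np
from scipy.spatial.transform import Rotation as R
from scipy.optimize import least_squares
def rot(q): return R.from_quat(np.roll(q,-1)).as_matrix()
def cam(c,s=None):
    i=camera_info(c)
    if c=='wrist':
        s=s or state();T=np.eye(4);T[:3,:3]=rot(s['tool_rot']);T[:3,3]=s['tool_pos'];T=T@i['mount'];return i['camera_matrix'],T[:3,:3],T[:3,3]
    return i['camera_matrix'],rot(i['attitude']),np.array(i['origin'])
def proj(C,P):
    K,A,o=C;p=(np.atleast_2d(P)-o)@A@K.T;return p[:,:2]/p[:,2:]
def back(C,px,z):
    K,A,o=C;d=A@np.linalg.solve(K,[px[0],px[1],1]);return o+d*(z-o[2])/d[2]
def W(q,P):
    P=np.atleast_2d(P)/1000;c,s=np.cos(q[2]),np.sin(q[2]);return np.c_[q[0]+c*P[:,0]-s*P[:,1],q[1]+s*P[:,0]+c*P[:,1],P[:,2]]
def peg(a): return [[44*np.cos(a+np.pi*(.25+.5*k)),44*np.sin(a+np.pi*(.25+.5*k)),60] for k in range(4)]
E
python3 - <<'E'
from h import *
C=cam('top')
cr=lambda l:np.array(l)/3.7+[300,130]
px=cr([(226,285),(303,295),(364,236),(272,250),(194,236),(180,315),(260,328)])
def f(q): return (proj(C,W(q,[[0,0,37],[0,-56,58],[41,-91.6,101]]+[peg(q[3])[i] for i in (3,0,1,2)]))-px).ravel()
h=back(C,px[0],.037);print(h)
r=least_squares(f,[h[0],h[1],0,0]);print(r.x,r.fun.round(1))
for n,p,z in [('jar',(96,247),.034),('cube',(468,323),.036),('tape',(588,262),.019),('edge',(245,163),0)]:print(n,back(C,cr(p),z))
print('bot',back(C,(197,186),.118))
print(W(r.x,[[0,-108,56],[41,-92,101],[0,-56,60]]))
cv2.imwrite('pics/top_v.png',grab_frame('top')[60:,:,::-1])
E
```

```text
[ 0.45964802 -0.10014246  0.037     ]
[ 0.45777082 -0.10015543 -0.14222007 -0.00775847] [-0.   0.6 -0.7 -0.3 -0.7  0.3  0.7 -0.2  0.1 -0.1  0.3 -0.3  0.5 -0. ]
jar [0.48813949 0.00139343 0.034     ]
cube [ 0.43426971 -0.28732692  0.036     ]
tape [ 0.48836654 -0.38553678  0.019     ]
edge [ 5.67741379e-01 -1.16643817e-01  2.22044605e-16]
bot [0.49149711 0.35409575 0.118     ]
[[ 0.44246278 -0.20706504  0.056     ]
 [ 0.48531669 -0.19703796  0.101     ]
 [ 0.44983332 -0.15559004  0.06      ]]
```

View pics/top_v.png

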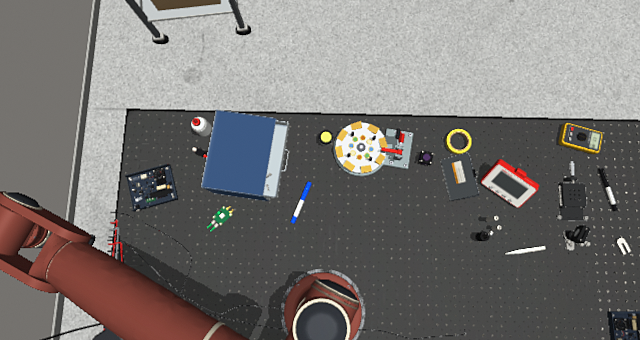

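Call:
play_rows(linear=[[0, 0, 0.05], [0, 0, 0.05], [0, 0, 0.05], [0, 0, 0.04], [0.015, -0.045, 0], [0.015, -0.045, 0], [0.015, -0.045, 0], [0.015, -0.045, 0]], turn=[0, 0, 0, 0, 0, 0, 5, 4.9], hand=0)

```text
time: 2.25
tool_pos: [0.2537, 0.4128, 0.4214]
tool_rot: [0.0, 0.069, 0.998, 0.0]
contact_force: [0.7, -0.3, 0.3]
gripper_width: -0.003
grasp_force: 0.0
```

Call:
play_rows(linear=[[0.017, -0.05, 0], [0.017, -0.05, 0], [0.017, -0.05, 0], [0.017, -0.05, 0], [0.017, -0.05, 0], [0.017, -0.05, 0], [0.017, -0.05, 0], [0.017, -0.05, 0]], turn=[0, 0, 0, 0, 0, 0, 0, 0])

```text
time: 3.25
tool_pos: [0.3896, 0.0125, 0.4216]
tool_rot: [0.001, 0.071, 0.997, 0.0]
contact_force: [0.5, 0.0, -0.6]
gripper_width: -0.0
grasp_force: 0.0
```

Call:
play_rows(linear=[[0.017, -0.05, 0], [0.017, -0.05, 0], [0.017, -0.05, 0], [0, 0, 0]], turn=[0, 0, 0, 0])

```text
time: 3.75
tool_pos: [0.4407, -0.1384, 0.4201]
tool_rot: [-0.001, 0.073, 0.997, 0.0]
contact_force: [0.1, 0.5, 0.1]
gripper_width: -0.002
grasp_force: 0.0
```

Call:
play_rows(linear=[[0, 0, -0.05], [0, 0, -0.05], [0, 0, -0.05], [0, 0, 0], [0, 0, 0]], turn=[0, 0, 0, 0, 0])

```text
time: 4.38
tool_pos: [0.4413, -0.1356, 0.2739]
tool_rot: [0.002, 0.071, 0.998, -0.001]
contact_force: [-0.5, 0.0, 1.2]
gripper_width: 0.001
grasp_force: 0.0
```

Run:
```python
from h import *
s=state();f=grab_frame('wrist');print(s['tool_pos'],s['tool_rot'])
C=cam('wrist',s);q=[.45777,-.10016,-.1422]
g=f[:,:,::-1].copy()
P=W(q,[[0,0,37],[0,-56,60],[41,-91.6,101]]+peg(0))
for p in proj(C,P):print(p.round());cv2.circle(g,tuple(int(v) for v in p),3,(0,255,0),1)
cv2.imwrite('pics/w1.png',cv2.resize(g,(800,500)))
```

```text
[ 0.44133825 -0.1356481   0.27394296] [ 1.61357360e-03  7.05886082e-02  9.97504038e-01 -5.82998200e-04]
[351. 170.]
[300. 175.]
[262. 226.]
[381. 203.]
[384. 145.]
[323. 145.]
[323. 203.]
```

View pics/w1.png

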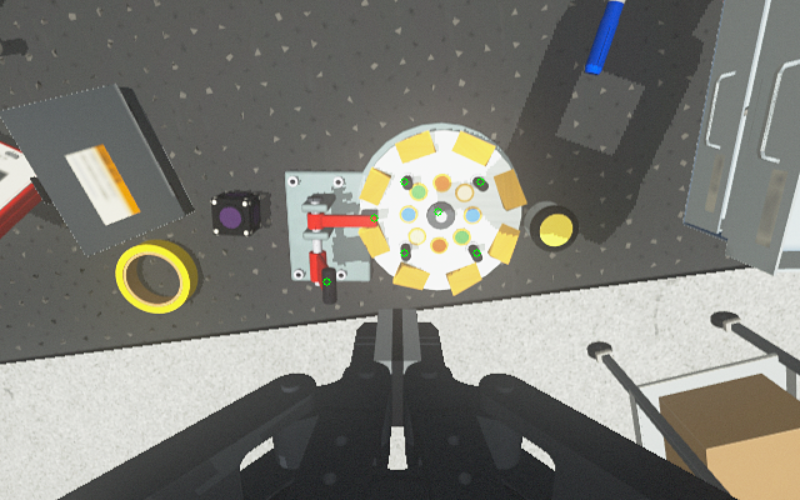

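Call:
play_rows(linear=[[0.024, -0.016, -0.03], [0.024, -0.016, -0.03], [0, 0, -0.04], [0, 0, -0.04], [0, 0, -0.03], [0, 0, -0.019], [0, 0, 0], [0, 0, 0]], turn=[0, 0, 0, 0, 0, 0, 0, 0])

```text
time: 5.42
tool_pos: [0.49, -0.1684, 0.0845]
tool_rot: [0.002, 0.071, 0.997, -0.001]
contact_force: [-0.4, -0.5, 0.2]
gripper_width: 0.003
grasp_force: 0.0
```

Call:
play_rows(linear=[[-0.0009, -0.006, 0], [-0.0009, -0.006, 0], [-0.0009, -0.006, 0], [-0.0009, -0.006, 0], [-0.0009, -0.006, 0], [-0.0009, -0.006, 0], [-0.0009, -0.006, 0], [-0.0009, -0.006, 0]], turn=[0, 0, 0, 0, 0, 0, 0, 0])

```text
time: 6.42
tool_pos: [0.4812, -0.2162, 0.0823]
tool_rot: [-0.0, 0.071, 0.997, -0.0]
contact_force: [-0.0, 0.1, -0.8]
gripper_width: 0.002
grasp_force: 0.0
```

Call:
play_rows(linear=[[-0.0009, -0.006, 0], [-0.0009, -0.006, 0], [-0.0009, -0.006, 0], [-0.0009, -0.006, 0], [0, 0, 0], [0, 0, 0], [0, 0, 0]], turn=[0, 0, 0, 0, 0, 0, 0])

```text
time: 7.3
tool_pos: [0.4777, -0.2395, 0.0823]
tool_rot: [-0.0, 0.071, 0.997, 0.0]
contact_force: [-0.5, -0.1, 0.2]
gripper_width: -0.001
grasp_force: 0.0
```

Call:
play_rows(linear=[[0.002, 0.015, 0], [0.003, 0.02, 0.02], [0.003, 0.02, 0.05], [0, 0, 0.05], [0, 0.02, 0.05], [0, 0, 0]], turn=[0, 0, 0, 0, 0, 0])

```text
time: 8.05
tool_pos: [0.4881, -0.164, 0.2583]
tool_rot: [0.005, 0.07, 0.998, -0.002]
contact_force: [0.7, 0.8, -0.0]
gripper_width: 0.001
grasp_force: 0.0
```

Run:
```python
from h import *
s=state();f=grab_frame('wrist');print(s['tool_pos'],s['tool_rot'])
C=cam('wrist',s);q=[.45777,-.10016,-.1422]
g=f[:,:,::-1].copy()
P=W(q,[[0,0,37],[0,-108,108],[41,-151.5,76]]+peg(0))
for p in proj(C,P):cv2.circle(g,tuple(int(v) for v in p),3,(0,255,0),1)
cv2.imwrite('pics/w2.png',cv2.resize(g,(800,500)))
```

```text
[ 0.48809791 -0.16401216  0.25825244] [ 0.00482545  0.06983083  0.99754562 -0.00176438]
```

View pics/w2.png

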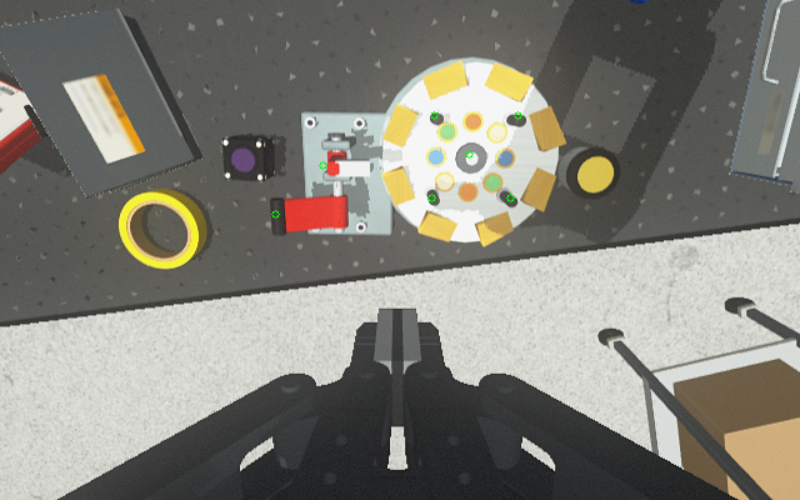

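Call:
play_rows(linear=[[0.004, 0.055, 0], [0.004, 0.056, 0], [0, 0, -0.05], [0, 0, -0.05], [0, 0, -0.05], [0, 0, -0.03], [0, 0, -0.015], [0, 0, 0]], turn=[0, 0, 0, 0, 0, 0, 0, 0])

```text
time: 9.1
tool_pos: [0.4924, -0.0533, 0.0557]
tool_rot: [-0.002, 0.071, 0.997, 0.0]
contact_force: [0.3, 0.4, 0.2]
gripper_width: 0.002
grasp_force: 0.0
```

Call:
play_rows(linear=[[0, 0, 0], [0, 0, 0]], turn=[0, 0])

```text
time: 9.35
tool_pos: [0.495, -0.0541, 0.059]
tool_rot: [0.002, 0.071, 0.997, -0.0]
contact_force: [0.1, 0.5, 0.4]
gripper_width: -0.0
grasp_force: 0.0
```

Call:
play_rows(linear=[[0, 0, -0.007], [0, 0, 0], [0.001, -0.0047, 0], [0.001, -0.0047, 0], [0.001, -0.0047, 0], [0.001, -0.0047, 0], [0.001, -0.0047, 0], [0.001, -0.0047, 0]], turn=[0, 0, 0, 0, 0, 0, 0, 0])

```text
time: 10.35
tool_pos: [0.4998, -0.0825, 0.0505]
tool_rot: [-0.0, 0.071, 0.997, -0.0]
contact_force: [1.1, 2.5, 2.7]
gripper_width: 0.003
grasp_force: 1.2
```

Call:
play_rows(linear=[[0.0005, -0.0045, 0], [0.0003, -0.0045, 0], [0, 0, 0], [0, 0, 0]], turn=[0, 0, 0, 0])

```text
time: 10.85
tool_pos: [0.5001, -0.0911, 0.0499]
tool_rot: [-0.0, 0.071, 0.997, -0.0]
contact_force: [0.0, -0.5, -1.4]
gripper_width: -0.001
grasp_force: 0.0
```

Run:
```python
from h import *
s=state();f=grab_frame('wrist');print(s['tool_pos'],s['tool_rot'],s['contact_force'])
C=cam('wrist',s);q=[.45777,-.10016,-.1422]
g=f[:,:,::-1].copy()
P=W(q,[[0,0,37]]+peg(-.785))
for p in proj(C,P):cv2.circle(g,tuple(int(v) for v in p),5,(0,255,0),1)
cv2.imwrite('pics/w3.png',cv2.resize(g,(800,500)))
```

```text
[ 0.50009263 -0.09107229  0.04988855] [-3.99552031e-04  7.09772890e-02  9.97477839e-01 -1.56969766e-04] [ 0.04019058 -0.45585755 -1.36715593]
```

View pics/w3.png

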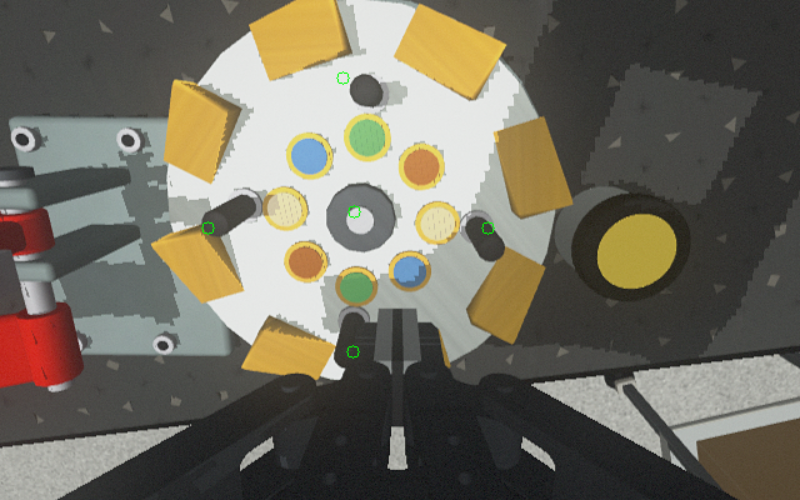

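```bash
cat >> h.py <<'E'
def teeth(f,s):
    q=[.45777,-.10016,-.1422];C=cam('wrist',s)
    # polar unwrap of plane z=44 mm around the axis, yellow pixels
    a=np.radians(np.arange(0,360,.5));r=np.arange(50,76,1.)
    A,Rr=np.meshgrid(a,r);P=W(q,np.c_[(Rr*np.cos(A)).ravel(),(Rr*np.sin(A)).ravel(),np.full(A.size,44.)])
    p=proj(C,P).astype(np.float32).reshape(A.shape+(2,))
    h=cv2.remap(cv2.cvtColor(f,cv2.COLOR_RGB2HSV),p[...,0],p[...,1],0)
    return ((h[...,0]>12)&(h[...,0]<30)&(h[...,1]>110)).mean(0)
E
python3 - <<'E'
from h import *
import re
g=cv2.imread('pics/w1.png');f1=cv2.resize(g,(640,400))[:,:,::-1].copy()
s1=dict(tool_pos=np.array([.44134,-.13565,.27394]),tool_rot=np.array([1.6e-3,.07059,.9975,-5.8e-4]))
s=state();f=grab_frame('wrist')
t1,t3=teeth(f1,s1),teeth(f,s)
a=np.radians(np.arange(0,360,.5))
for lo,hi in [(0,360),(90,180),(180,270),(90,270)]:
    d=np.arange(-70,-20,.5);sc=[]
    for x in d:
        m=(np.degrees(a)>=lo)&(np.degrees(a)<hi)
        sc.append(np.corrcoef(np.roll(t1,int(x*2))[m],t3[m])[0,1])
    i=np.argmax(sc);print(lo,hi,d[i],max(sc))
# pegs fit
px=np.array([(366,88),(490,248),(212,224),(360,220)])*.8
C=cam('wrist',s);q0=[.45777,-.10016,-.1422]
r=least_squares(lambda v:(proj(C,W([q0[0]+v[0],q0[1]+v[1],q0[2]],[peg(v[2])[2],peg(v[2])[1],peg(v[2])[3],[0,0,37]]))-px).ravel(),[0,0,-.8],x_scale=[.01,.01,1]);print(r.x,r.fun.round(1))
b=f[:,:,::-1][0:320,100:440];cv2.imwrite('pics/c3.png',cv2.resize(b,None,fx=1.8,fy=1.8,interpolation=2))
E
```

```text
0 360 -50.0 0.7551984100933766
90 180 -51.0 0.9689308469348467
180 270 -52.0 0.9698057780617915
90 270 -51.5 0.961476274370898
[ 0.00282388  0.00136737 -0.88485182] [-1.5  0.4  1.3  1.1  0.7 -0.8 -0.4 -0.8]
```

View pics/c3.png

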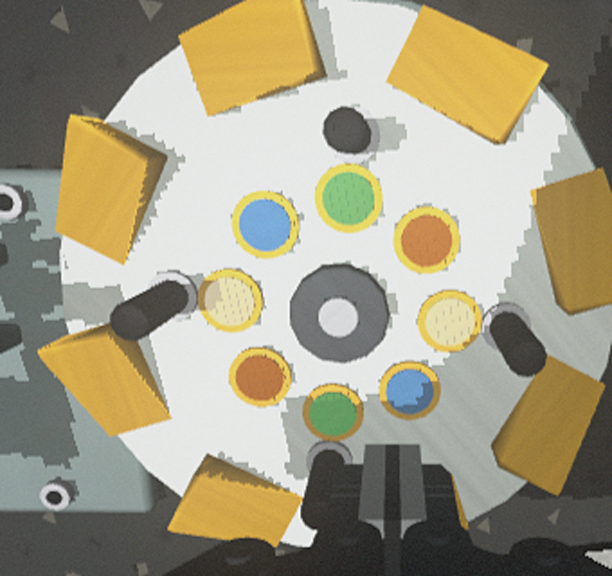

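Call:
play_rows(linear=[[0.0007, 0.005, 0], [0, 0, 0.01], [0, 0, 0.02], [-0.0036, -0.025, 0], [-0.0036, -0.025, 0], [0, 0, 0], [0, 0, -0.02], [0, 0, -0.01]], turn=[0, 0, 0, 0, 0, 0, 0, 0])

```text
time: 11.95
tool_pos: [0.4936, -0.1351, 0.0496]
tool_rot: [-0.001, 0.071, 0.997, 0.0]
contact_force: [-0.3, 0.2, 0.5]
gripper_width: -0.001
grasp_force: 0.0
```

Call:
play_rows(linear=[[0, 0, 0], [0.0004, 0.003, 0], [0.0004, 0.003, 0], [0.0004, 0.0025, 0], [0.0003, 0.0017, 0], [0, 0, 0], [0, 0, 0]], turn=[0, 0, 0, 0, 0, 0, 0])

```text
time: 12.82
tool_pos: [0.4956, -0.1258, 0.0504]
tool_rot: [0.0, 0.071, 0.997, -0.0]
contact_force: [-0.9, -0.4, 0.4]
gripper_width: 0.002
grasp_force: 0.0
```

```bash
cat > m.py <<'E'
from h import *
g=cv2.imread('pics/w1.png');f1=cv2.resize(g,(640,400))[:,:,::-1].copy()
s1=dict(tool_pos=np.array([.44134,-.13565,.27394]),tool_rot=np.array([1.6e-3,.07059,.9975,-5.8e-4]))
s=state();f=grab_frame('wrist');print(s['time'],s['tool_pos'],s['contact_force'])
t1,t3=teeth(f1,s1),teeth(f,s)
a=np.arange(0,360,.5)
for lo,hi in [(0,360),(90,180),(180,270),(90,270)]:
    d=np.arange(-70,-20,.5);m=(a>=lo)&(a<hi)
    sc=[np.corrcoef(np.roll(t1,int(x*2))[m],t3[m])[0,1] for x in d]
    i=np.argmax(sc);print(lo,hi,d[i],np.radians(d[i]).round(3),max(sc).round(2))
E
python3 m.py
```

```text
12.825 [ 0.49555318 -0.12577508  0.05036123] [-0.85654643 -0.37561409  0.365374  ]
0 360 -50.0 -0.873 0.83
90 180 -50.0 -0.873 0.96
180 270 -50.5 -0.881 0.96
90 270 -50.0 -0.873 0.95
```

Call:
play_rows(linear=[[0.0002, 0.0015, 0], [0.0002, 0.0015, 0], [0, 0, 0], [0, 0, 0]], turn=[0, 0, 0, 0])

```text
time: 13.38
tool_pos: [0.496, -0.1227, 0.0504]
tool_rot: [0.0, 0.071, 0.997, -0.0]
contact_force: [-0.0, -1.2, 0.1]
gripper_width: 0.005
grasp_force: 0.5
```

```bash
python3 m.py
```

```text
13.375 [ 0.49603978 -0.1227463   0.05040066] [-0.04814861 -1.16387212  0.10653453]
0 360 -46.5 -0.812 0.83
90 180 -46.5 -0.812 0.96
180 270 -47.0 -0.82 0.97
90 270 -46.5 -0.812 0.96
```

Call:
play_rows(linear=[[0.0002, 0.0013, 0], [0, 0, 0], [-0.0007, -0.005, 0], [0, 0, 0.045], [0, 0, 0.06], [-0.025, -0.004, 0.06], [-0.03, -0.005, 0.057], [0, 0, 0]], turn=[0, 0, 0, 0, 0, 0, 0, 0])

```text
time: 14.42
tool_pos: [0.4435, -0.1364, 0.2744]
tool_rot: [0.005, 0.071, 0.997, -0.002]
contact_force: [0.5, 0.1, -0.0]
gripper_width: -0.001
grasp_force: 0.0
```

Call:
play_rows(linear=[[0, 0, 0], [0, 0, 0]], turn=[0, 0])

```text
time: 14.68
tool_pos: [0.4417, -0.1346, 0.2656]
tool_rot: [-0.002, 0.071, 0.997, 0.001]
contact_force: [-0.7, 0.5, 0.2]
gripper_width: 0.002
grasp_force: 0.0
```

```bash
python3 m.py
```

```text
14.675 [ 0.44171268 -0.13463426  0.26560822] [-0.7138803   0.49535735  0.16143361]
0 360 -44.0 -0.768 0.96
90 180 -44.5 -0.777 0.98
180 270 -45.5 -0.794 0.97
90 270 -45.0 -0.785 0.97
```

Call:
play_rows(linear=[[-0.0016, -0.054, 0], [-0.0017, -0.054, 0], [0, 0, -0.05], [0, 0, -0.05], [0, 0, -0.05], [0, 0, -0.03], [0, 0, -0.01], [0, 0, 0]], turn=[0, 0, 0, 0, 0, 0, 0, 0])

```text
time: 15.72
tool_pos: [0.4388, -0.2427, 0.0773]
tool_rot: [-0.001, 0.071, 0.997, 0.001]
contact_force: [0.3, -0.0, -0.3]
gripper_width: 0.001
grasp_force: 0.0
```

Call:
play_rows(linear=[[0, 0, 0], [0, 0, 0]], turn=[0, 0])

```text
time: 15.98
tool_pos: [0.4401, -0.2438, 0.0797]
tool_rot: [0.001, 0.071, 0.997, -0.001]
contact_force: [-0.7, 0.3, -0.5]
gripper_width: 0.0
grasp_force: 0.0
```

Call:
play_rows(linear=[[0.001, 0.007, 0], [0.001, 0.007, 0], [0.0008, 0.006, 0], [0.0007, 0.005, 0], [0.0007, 0.005, 0], [0.0007, 0.005, 0], [0.0007, 0.005, 0], [0.0007, 0.005, 0]], turn=[0, 0, 0, 0, 0, 0, 0, 0])

```text
time: 16.98
tool_pos: [0.4454, -0.1977, 0.078]
tool_rot: [-0.0, 0.071, 0.997, 0.0]
contact_force: [0.0, 0.9, -0.0]
gripper_width: 0.0
grasp_force: 0.0
```

Call:
play_rows(linear=[[0.0007, 0.005, 0], [0.0007, 0.005, 0], [0, 0, 0], [0, 0, 0]], turn=[0, 0, 0, 0])

```text
time: 17.48
tool_pos: [0.4468, -0.1881, 0.0781]
tool_rot: [0.0, 0.071, 0.997, -0.0]
contact_force: [-0.8, 0.2, 0.6]
gripper_width: 0.003
grasp_force: 0.0
```

Call:
play_rows(linear=[[-0.001, -0.008, 0], [0, 0, 0.04], [0, 0, 0.05], [0, 0.02, 0.05], [0, 0.03, 0.05], [0, 0, 0], [0, 0, 0], [0, 0, 0]], turn=[0, 0, 0, 0, 0, 0, 0, 0])

```text
time: 18.48
tool_pos: [0.445, -0.1463, 0.2659]
tool_rot: [-0.002, 0.071, 0.997, 0.001]
contact_force: [0.2, 0.6, -0.4]
gripper_width: -0.002
grasp_force: 0.0
```

```bash
python3 m.py
python3 - <<'E'
from h import *
s=state();f=grab_frame('wrist')
C=cam('wrist',s);q=[.45777,-.10016,-.1422]
g=f[:,:,::-1].copy()
for p in proj(C,W(q,[[0,-56,60],[41,-91.6,101]])):cv2.circle(g,tuple(int(v) for v in p),3,(0,255,0),1)
cv2.imwrite('pics/w4.png',cv2.resize(g,(800,500)))
E
```

```text
18.475 [ 0.44497199 -0.14632422  0.26587054] [ 0.24481726  0.57302566 -0.42893575]
0 360 -44.5 -0.777 0.97
90 180 -44.5 -0.777 0.98
180 270 -45.0 -0.785 0.97
90 270 -45.0 -0.785 0.97
```

View pics/w4.png

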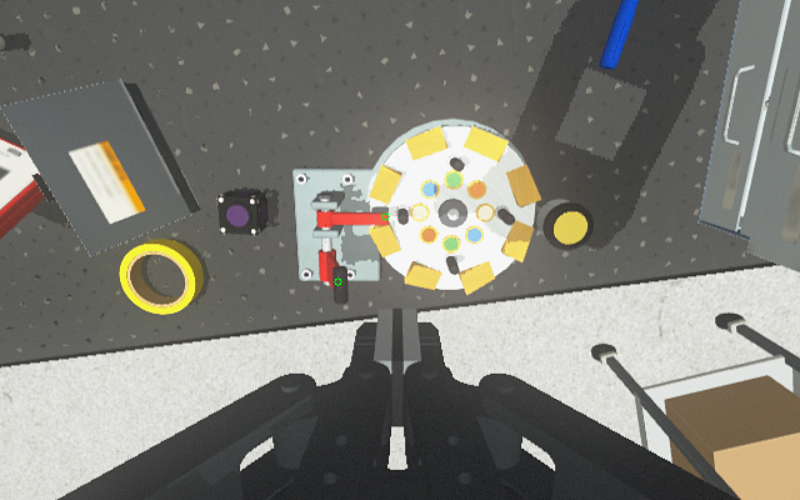

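The pawl arm is back in the gap. Its end (388,217) and the roll (340,284) match the predicted home positions as closely as they did at the start. The wheel is at about -0.78 rad and the bystanders have not moved.

```bash
python3 -c "
from plant import *
print(job_done())"
```

```text
the job is handed in; nothing more can be done
None
```

I handed the job in: the pawl was flipped back, the wheel was set one notch clockwise (measured at about -0.78 rad), and the pawl was tipped home. The first push went to about -0.88 rad, so I nudged the wheel back with the pawl still up. The bystanders looked unmoved in the last picture, and no verdict came back.

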